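Load a casting into a drill jig against its stops

ROBOT

A 6-joint arm with a two-finger parallel gripper is mounted at the origin on a cart in front of the work surface, level with it; the furniture and walls round the work are solid. World frame = base frame: x ahead of the robot, y to its left, z up, the work surface at z = 0. Lengths are in mm, angles in degrees, forces in N, time in s.
With the tool pointing down it reaches from about 325 to 900 mm from the base axis. Payload 6.1 kg.
Tool frame: the origin (TCP) lies where the fingers leave the gripper's body, on its centre line; the fingertips stand 73 mm ahead of it and the grasp point (between the pads) lies 54 mm ahead of it; z points along the fingers, y is the line along which they close (so a half turn about z gives the same grasp; the last joint's range is limited). The gripper opens to 85 mm and grips with 20 to 120 N. Pads are 22 mm wide; open, the fingers measure 114 mm over their backs; the gripper's body (76 mm by 85 mm) begins 54 mm behind the grasp point. The pads swing forward as they close: fully open they stand 13 mm farther back than shut.
Start: joints at [61.186, 12.628, 87.462, -0, 79.91, -7.225], TCP at [229.965, 581.148, 303.9] pointing down, gripper open.
Joint ranges: [-170.65, 170.65], [-52.31, 119.04], [5.05, 147.46], [-71.25, 251.25], [11.57, 151.72], [-153.62, 153.62]. Speed limits (degrees/s): [147.25, 147.25, 172.46, 180, 180, 180].

INTERFACE

Orientations are given as a 3x3 rotation matrix whose columns are the frame's x, y, z axes.
In Python, from rig import * gives the robot as it stands. Calls block until the motion is done:
- reach(position, orientation): joint-space move of the TCP to a pose.
- movel(position, feed=150, orientation=None): straight line of the TCP; orientation=None keeps the orientation; feed is the mean speed in mm/s.
- set_joints(angles): joint-space move.
- move_gripper(opening, grip_force=None): finger opening in mm; grip_force is the grip in N (None keeps the last); returns when the fingers have stopped.
- wait(seconds).
- solve_ik(position, orientation): joint angles nearest the present ones, or None.
- snapshot(name): name is "side" or "top" or "wrist"; returns the picture (480x640x3 uint8, blue, green, red); there is no depth.
- camera_info(name): a dict with "intrinsics" (3x3 intrinsics, pixels), "view" (4x4, takes a point from world to camera coordinates). Camera axes: x right, y up, looking along -z (the intrinsics and any distortion apply to the point x, -y, -z); pixel columns grow to the right and rows downward; lengths in mm; the calibration is good to about 2 mm. The wrist camera is an equidistant fisheye: a pixel r from the principal point sees the ray r / f radians off the axis. A picture is of the moment at which its call begins: read the wrist's pose just before it. camera_info takes no time and is no camera call; for the wrist camera it gives the pose at the moment of the call.
A pose or a line that the arm cannot do raises PlanningError and nothing moves.
- hand_in(): hands the job in; it is judged then, once.
Readings, each from a call of its own:
- get_clock(): time.
- get_q(): joint angles.
- get_joint_velocities(): joint speeds.
- get_joint_efforts(): joint torques, N m.
- get_tool_pos(): TCP position.
- get_eef_rot(): TCP orientation.
- get_force(): force on the tool from outside, world axes, zero at the start.
- get_moment(): the same for the moment, N m.
- get_opening(): finger opening in mm.
- get_finger_force(): force on a finger pad.
Only numpy, scipy, OpenCV 4.12 (cv2) and the standard library are available. Lean on these libraries where they do the work, as an engineer would, in place of code of your own. Each camera call takes 0.05 s, during which the arm holds its last target. There are 200 camera calls.

TASK

Take the casting off the sloping rack by its upright lug and lay it flat on the base plate of the drill jig, in front of the overhanging bush plate, and press it down firmly. Keeping it down, slide it under the bush plate until its short end is hard up against both buttons of the back stop, then slide it sideways against the side stop, still touching the back, and let go of it. Push firmly but do not ram the stops, and leave the tin, the V-block and the tape roll where they are.

Things in the scene. Friction and masses are not known exactly. Their poses are not given: they have to be found in the camera images.
- casting: Aluminium casting, 0.3-0.6 kg: plate 130 (x) x 90 (y) x 15 mm with a round-topped lug in the middle, 20 mm thick (x), 60 long (y), top 61 mm above the underside; grip its flat +x/-x faces about 40 mm above the underside. Origin: centre of underside; z: plate normal; a half turn about z is alike. Starts on the rack, tilted 30 deg, normal leaning to the rack's -x, short end on the ledge.
- rack: grey sheet-steel rack, fixed, with a surface 165 x 160 mm that rises at 30 degrees towards its own +x, up to about 100 mm high; a ledge 12 mm high along the low front edge. Origin: on the bench, under the middle; z up.
- jig: base plate of the drill jig, fixed to the bench: steel, 220 (x) x 200 (y) mm, its flat upper face (the primary face) 16 mm above its origin. Origin: centre of the underside; x points to the back stop, z up.
- back_stop: Fixed back stop with bush plate; origin and axes as the jig's. Two 12 mm buttons at y = +-20 mm, contact faces at x = 75 mm, 24.5 mm above the origin. The bush plate overhangs from x = 53 mm on, 190 mm long in y, underside 35 and top 45 mm up (bushes to 51): the casting's plate slides in under it with 4 mm to spare but cannot be put in from above.
- side_stop: Fixed side stop: steel block 50 x 24 x 14 mm (screw head to 19) standing on the jig's upper face at its -y side, set at a different place each time. Origin: contact face of its one button, level with the jig's upper face; axes parallel to the jig's; the face looks to +y, the button stands 7 mm above the origin.
- tin: round green tin, 70 mm in diameter, 64 mm high, standing on the bench; leave it alone. Origin: centre of the underside.
- vee: steel V-block, 60 x 50 x 40 mm, on the bench; leave it alone. Origin: centre of the underside.
- roll: roll of tape, 58 mm in diameter, 19 mm high, lying on the bench; leave it alone. Origin: centre of the underside.

How it is judged (in metres and radians):
On the way, in this order (a step that is already met when the one before it is completed fails the run):
1. the casting lies flat on the jig's base plate, still at least 8 mm clear of the back stop, and is pressed down with more than 8 N (contact force between casting and jig above 8 N and angle between the z axis of casting and the z axis of jig, either way round below 0.04 rad and x of casting in the frame of jig below 0.002 m and z of casting in the frame of jig below 0.018 m), for 0.05 s.
2. while it lies down on the base plate, its short end is pushed against the back stop with more than 3 N, square to it (contact force between casting and back_stop above 3 N and x of casting in the frame of back_stop above 0.008 m and angle between the x axis of casting and the x axis of jig, either way round below 0.03 rad and z of casting in the frame of jig below 0.018 m), for 0.05 s.
3. while it is still at the back stop, it is pushed against the side stop with more than 3 N (contact force between casting and side_stop above 3 N and x of casting in the frame of back_stop above 0.008 m and z of casting in the frame of jig below 0.018 m), for 0.05 s.
At the end, for the whole second after the job is handed in: The casting lies flat on the base plate (within 1.5 mm and 0.02 rad), square to the jig within 0.02 rad, its short end within 1.7 mm of the back stop's buttons and its long side within 1.7 mm of the side stop's button, released and at rest (x of casting in the frame of back_stop between 0.0083 and 0.0115 m and y of casting in the frame of side_stop between 0.0435 and 0.0467 m and z of casting in the frame of jig below 0.0175 m and angle between the z axis of casting and the z axis of jig, either way round below 0.02 rad and angle between the x axis of casting and the x axis of jig, either way round below 0.02 rad and linear speed of casting below 0.01 m/s); the robot touches nothing.
It fails at once if the back stop is rammed (over 50 N) (contact force between casting and back_stop above 50 N).
It fails at once if the side stop is rammed (over 50 N) (contact force between casting and side_stop above 50 N).
It fails at once if the tin, V-block or tape roll is moved more than 15 mm (distance of any of tin, vee, roll from where it was at the start of the episode above 0.015 m).
It also fails if it takes over 45 s, if anything falls off the work surface, if the arm or the gripper's body presses on something with over 40 N, if the wrist force passes 120 N, or if a joint passes its speed limit or range.

## Working session

There is one attempt and no reset: what is moved stays moved. The work goes in short steps, each a Python script; the robot and the scene stay as the last script left them, time stands still between calls to the robot, and variables do not carry over. Pictures are saved under pics/ and viewed, at most 10 in all, crops included, and the job is handed in when it is done.

```bash
mkdir -p pics; ls; python3 - <<'E'
from rig import *
import cv2,numpy as np
np.set_printoptions(precision=3,suppress=True)
for n in ["side","top","wrist"]:
    c=camera_info(n); print(n,c); cv2.imwrite(f"pics/{n}0.png",snapshot(n))
print(get_tool_pos(),get_eef_rot(),get_clock())
E
```

```text
pics
side {'intrinsics': array([[562.205,   0.   , 327.115],
       [  0.   , 562.205, 244.164],
       [  0.   ,   0.   ,   1.   ]]), 'view': array([[   -0.995,     0.101,     0.003,   520.273],
       [   -0.047,    -0.487,     0.872,    16.809],
       [    0.09 ,     0.868,     0.489, -1443.353],
       [    0.   ,     0.   ,     0.   ,     1.   ]])}
top {'intrinsics': array([[492.795,   0.   , 310.034],
       [  0.   , 492.795, 244.901],
       [  0.   ,   0.   ,   1.   ]]), 'view': array([[   0.009,   -1.   ,   -0.009,   73.847],
       [   0.99 ,    0.008,    0.138, -539.998],
       [  -0.138,   -0.01 ,    0.99 , -954.544],
       [   0.   ,    0.   ,    0.   ,    1.   ]])}
wrist {'intrinsics': array([[371.648,   0.   , 316.447],
       [  0.   , 371.648, 237.799],
       [  0.   ,   0.   ,   1.   ]]), 'view': array([[   0.368,    0.93 ,   -0.002, -623.971],
       [  -0.89 ,    0.351,   -0.289,   37.621],
       [  -0.268,    0.109,    0.957, -378.497],
       [   0.   ,    0.   ,    0.   ,    1.   ]])}
[229.786 580.839 303.031] [[-0.93   0.368 -0.001]
 [ 0.368  0.93  -0.001]
 [ 0.    -0.002 -1.   ]] 0.15
```

View pics/top0.png

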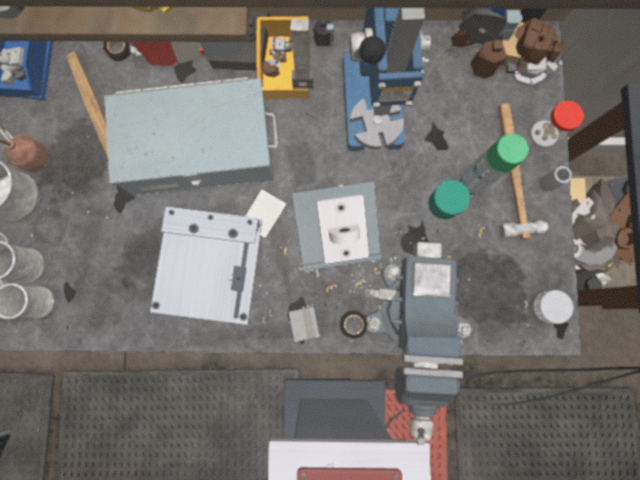

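View pics/side0.png

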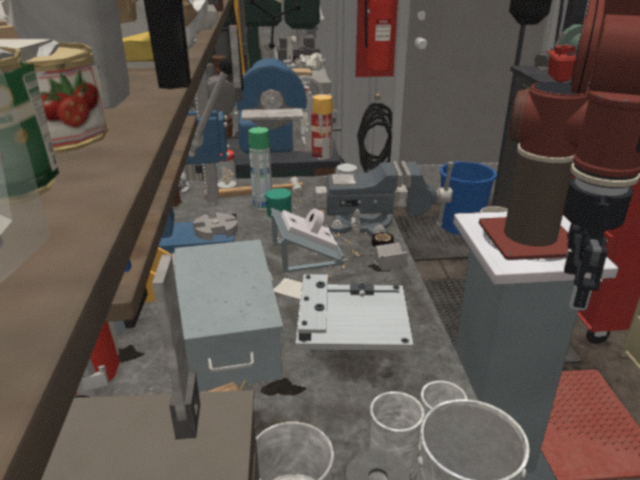

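```bash
cat > h.py <<'E'
from rig import *
import cv2,numpy as np
np.set_printoptions(precision=4,suppress=True)
def ray(info,uv):
    K=np.array(info["intrinsics"]);V=np.array(info["view"])
    uv=np.atleast_2d(np.float64(uv)); p=(uv-K[:2,2])/K[0,0]
    if info.get("fish"):
        r=np.linalg.norm(p,axis=1,keepdims=True)+1e-12; d=np.c_[p/r*np.sin(r),np.cos(r)]
    else: d=np.c_[p,np.ones(len(p))]
    d=d*[1,-1,-1]; d/=np.linalg.norm(d,axis=1,keepdims=True)
    return -V[:3,:3].T@V[:3,3], d@V[:3,:3]
def onplane(info,uv,z):
    c,d=ray(info,uv); return c+d*((z-c[2])/d[:,2:])
def proj(info,P):
    K=np.array(info["intrinsics"]);V=np.array(info["view"])
    q=(np.atleast_2d(P)@V[:3,:3].T+V[:3,3])*[1,-1,-1]
    if info.get("fish"):
        s=np.linalg.norm(q[:,:2],axis=1,keepdims=True); a=np.arctan2(s,q[:,2:])
        p=q[:,:2]/s*a
    else: p=q[:,:2]/q[:,2:]
    return p*K[0,0]+K[:2,2]
E
python3 - <<'E'
from h import *
import pickle
t=camera_info("top")
J=onplane(t,[205,265],16)[0]; C=onplane(t,[345,228],70)[0]; print("jig",J,"cast",C)
w=camera_info("wrist"); V=w["view"]; R0=np.array(get_eef_rot()); p0=np.array(get_tool_pos())
ct=R0.T@(-V[:3,:3].T@V[:3,3]-p0); lt=R0.T@(-V[2,:3]); print("cam in tool",ct,lt)
for name,T,h in [("jig",J,230),("cast",C,230)]:
    best=None
    for x in ([0,1,0],[0,-1,0],[1,0,0],[-1,0,0]):
        z=np.array([0,0,-1.]);x=np.array(x,float);R=np.c_[x,np.cross(z,x),z]
        l=R@lt; p=T-l*(h/-l[2])-R@ct
        q=solve_ik(p,R)
        print(name,x,p,q)
        if q is not None and best is None: best=(p,R)
    if best is None: continue
    reach(*best); wait(.3)
    w=camera_info("wrist"); im=snapshot("wrist"); w["fish"]=1
    cv2.imwrite(f"pics/w_{name}.png",im); pickle.dump(w,open(f"w_{name}.pkl","wb"))
print(get_clock(),get_force())
E
```

```text
jig [499.0551 293.6679  16.    ] cast [568.7735  10.0738  70.    ]
cam in tool [ 73.4816   0.1953 -68.7305] [-0.2895 -0.0007  0.9572]
jig [0. 1. 0.] [499.0239 289.7413 177.2695] [ 22.3114  13.2156 101.0947  -0.      65.6897  22.3114]
jig [ 0. -1.  0.] [499.0863 297.5945 177.2695] None
jig [1. 0. 0.] [495.1286 293.6991 177.2695] [ 22.8282  13.043  101.3011  -0.      65.6559 112.8282]
jig [-1.  0.  0.] [502.9817 293.6367 177.2695] [ 22.5201  13.8992 100.2731  -0.      65.8277 -67.4799]
cast [0. 1. 0.] [568.7423   6.1472 231.2695] [ -7.324    8.5873 100.145   -0.      71.2677  -7.324 ]
cast [ 0. -1.  0.] [568.8048  14.0003 231.2695] None
cast [1. 0. 0.] [564.847   10.105  231.2695] [ -6.9726   8.0757 100.7173  -0.      71.2069  83.0274]
cast [-1.  0.  0.] [572.7001  10.0426 231.2695] [ -6.8826   9.1207  99.5442  -0.      71.335  -96.8826]
3.5333 [ 0.415  -0.0406 -0.6515]
```

View pics/w_jig.png

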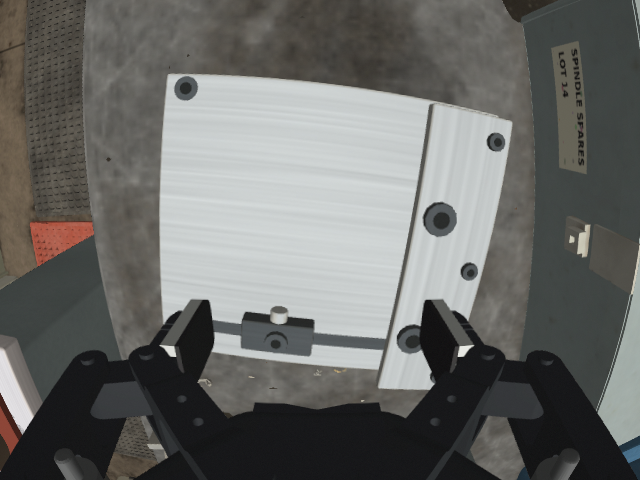

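View pics/w_cast.png

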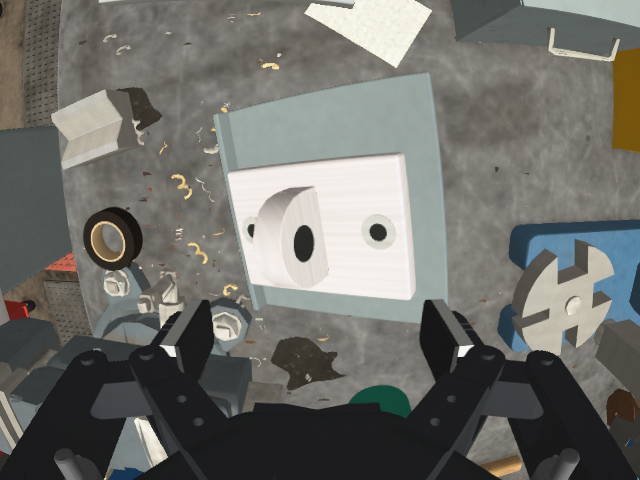

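```bash
cat >> h.py <<'E'
import pickle
from scipy.optimize import least_squares
def load(n): return pickle.load(open(f"w_{n}.pkl","rb")),cv2.imread(f"pics/w_{n}.png")
def norm(w,uv):
    _,d=ray(w,uv); d=d@np.array(w["view"])[:3,:3].T; return np.c_[d[:,0]/-d[:,2],-d[:,1]/-d[:,2]]
def fromnorm(w,n):
    r=np.linalg.norm(n,axis=1,keepdims=True); K=w["intrinsics"]
    return n/r*np.arctan(r)*K[0,0]+K[:2,2]
def edge(w,im,a,b,sign=0,tol=7,N=60):
    """line in normalized coordinates along a-b; sign: brightness change towards the right-hand (a->b, image) side"""
    g=cv2.GaussianBlur(cv2.cvtColor(im,cv2.COLOR_BGR2GRAY),(0,0),1).astype(np.float32)
    n=norm(w,[a,b]); s=np.linspace(.06,.94,N)[:,None]; P=fromnorm(w,n[0]*(1-s)+n[1]*s)
    t=np.gradient(P,axis=0); t/=np.linalg.norm(t,axis=1,keepdims=True); q=np.c_[-t[:,1],t[:,0]]
    o=np.arange(-tol,tol+.01,.25)
    S=P[:,None]+q[:,None]*o[None,:,None]
    v=cv2.remap(g,S[...,0].astype(np.float32),S[...,1].astype(np.float32),cv2.INTER_LINEAR)
    d=np.gradient(v,axis=1); d=np.abs(d) if sign==0 else sign*d
    k=d.argmax(1); pts=norm(w,S[np.arange(N),k])
    for _ in range(4):
        vx,vy,x,y=cv2.fitLine(pts.astype(np.float32),cv2.DIST_HUBER,0,1e-4,1e-4).ravel()
        r=np.abs((pts[:,0]-x)*vy-(pts[:,1]-y)*vx); keep=r<max(2*np.median(r),.0012); pts=pts[keep]
    print("edge",a,b,"kept",len(pts),"rms px",np.sqrt(np.mean(r[keep]**2))*371)
    return np.array([vy,-vx,-(x*vy-y*vx)])
def meet(w,l,m):
    c=np.cross(l,m); return fromnorm(w,(c[:2]/c[2])[None])[0]
E
python3 - <<'E'
from h import *
w,im=load("jig")
L=edge(w,im,(168,74),(163,310)); T=edge(w,im,(168,74),(425,101))
F=edge(w,im,(432,104),(380,386),sign=0); 
BT=edge(w,im,(436,104),(510,121)); 
A=meet(w,L,T); B=meet(w,F,BT)
# bush top front edge direction and front edge direction
a=onplane(w,[A],16)[0]; b=onplane(w,[B],45)[0]
Pf=onplane(w,fromnorm(w,np.array([[-(L[1]*y+L[2])/L[0],y] for y in(-.3,.2)])),16)
Pb=onplane(w,fromnorm(w,np.array([[-(F[1]*y+F[2])/F[0],y] for y in(-.3,.3)])),45)
Pt=onplane(w,fromnorm(w,np.array([[x,-(T[0]*x+T[2])/T[1]] for x in(-.3,.3)])),16)
ang=lambda P:np.degrees(np.arctan2(*(P[1]-P[0])[1::-1]))
print("A",A,a,"B",B,b,"d(ab)",np.linalg.norm((b-a)[:2]),"want",np.hypot(163,5))
print("yaw: front",ang(Pf)+90,"bush",ang(Pb)+90,"top",ang(Pt))
d=(Pf[1]-Pf[0])[:2]; d/=np.linalg.norm(d); print("dist front-bush",[(q-Pf[0])[:2]@np.array([-d[1],d[0]]) for q in Pb],"want 163")
print("D rough",onplane(w,[(379,387)],45),"button",onplane(w,[(279,307),(279,310)],23))
w,im=load("cast")
T=edge(w,im,(228,171),(402,153)); R=edge(w,im,(402,153),(414,299)); Bo=edge(w,im,(414,299),(335,291),tol=5); Le=edge(w,im,(228,171),(240,235),tol=5)
c=np.array([meet(w,Le,T),meet(w,T,R),meet(w,R,Bo),meet(w,Bo,Le)]); print("corners",c)
from scipy.spatial.transform import Rotation as Ro
obj=np.array([[-65,45,15],[65,45,15],[65,-45,15],[-65,-45,15.]])
pose=lambda v:(Ro.from_euler("ZY",[v[3],v[4]]).as_matrix(),v[:3])
def res(v,free):
    v=np.r_[v,np.radians(-30)] if not free else v
    M,t=pose(v); return (proj(w,obj@M.T+t)-c).ravel()
for free in (0,1):
    s=least_squares(res,np.r_[560,10,50,.1,np.radians([-30]*free)],args=(free,),x_scale=[10,10,10,.1]+[.1]*free)
    print(free,s.x[:3],np.degrees(s.x[3:]),"resid",s.fun)
E
```

```text
edge (168, 74) (163, 310) kept 55 rms px 0.4085169710630234
edge (168, 74) (425, 101) kept 47 rms px 0.21239612583717057
edge (432, 104) (380, 386) kept 39 rms px 0.2187823372579682
edge (436, 104) (510, 121) kept 37 rms px 0.17675928157074372
A [167.361   73.2745] [403.6303 404.3036  16.    ] B [429.2806  99.545 ] [560.7053 382.3656  45.    ] d(ab) 158.59954489576302 want 163.07666908543356
yaw: front -6.6670851665190725 bush -6.636870007109138 top -6.615546581914147
dist front-bush [np.float64(158.56959863940813), np.float64(158.64018434248447)] want 163
D rough [[542.731  195.0251  45.    ]] button [[473.8766 247.6964  23.    ]
 [473.7846 245.3854  23.    ]]
edge (228, 171) (402, 153) kept 44 rms px 0.18738351910899284
edge (402, 153) (414, 299) kept 45 rms px 0.19615948596264468
edge (414, 299) (335, 291) kept 51 rms px 0.2290479365105858
edge (228, 171) (240, 235) kept 49 rms px 0.20687764083675586
corners [[226.3358 172.2404]
 [404.0721 153.8576]
 [416.0695 300.4277]
 [250.1223 283.1495]]
0 [574.206   16.9784  55.6044] [8.7858] resid [ 1.0753 -1.5459 -1.0584 -1.0962 -0.8155  1.5098  1.4331  1.3227]
1 [574.0819  16.2609  53.1595] [  8.4717 -28.1104] resid [ 0.4944 -1.0014  0.0678 -0.1955 -0.7686 -0.3072  0.2649  1.7086]
```

```bash
cat >> h.py <<'E'
from scipy.spatial.transform import Rotation as Ro
JO=np.array([501.3,292.2,0.]); JR=Ro.from_euler("Z",-6.64,degrees=True).as_matrix()
def tool(M): return np.c_[M[:,1],M[:,0],-M[:,2]]
def status(s=""): print(s,"t",round(get_clock(),2),"p",np.array(get_tool_pos()),"jig",JR.T@(np.array(get_tool_pos())-JO),"F",np.array(get_force()),"op",get_opening())
E
python3 - <<'E'
from h import *
M=Ro.from_euler("ZY",[8.6,-29.7],degrees=True).as_matrix(); t=np.array([574.1,16.6,54.4]); R=tool(M)
g=t+M[:,2]*(42+54)
print(solve_ik(g,R),solve_ik(g+M[:,2]*80,R),solve_ik(JO+JR@[-28,14,200],tool(JR)),solve_ik(JO+JR@[10,-4,110],tool(JR)))
reach(g+M[:,2]*80,R); movel(g,feed=80); wait(.2); status("at grasp")
cv2.imwrite("pics/g1.png",snapshot("wrist"))
E
```

```text
[-12.7729  -3.7968 128.7917  21.9969  28.8208 -38.265 ] [-15.1171 -18.2901 131.9336  17.9872  40.1911 -34.8167] [ 25.0992  10.3267 101.788   -0.      67.8854  31.7392] [ 21.6281  19.655  101.3989  -0.      58.9461  28.2681]
at grasp t 5.49 p [527.278    9.3928 138.395 ] jig [  58.5049 -277.9063  138.395 ] F [0.6484 0.6735 0.3495] op 85.16565030358463
```

View pics/g1.png

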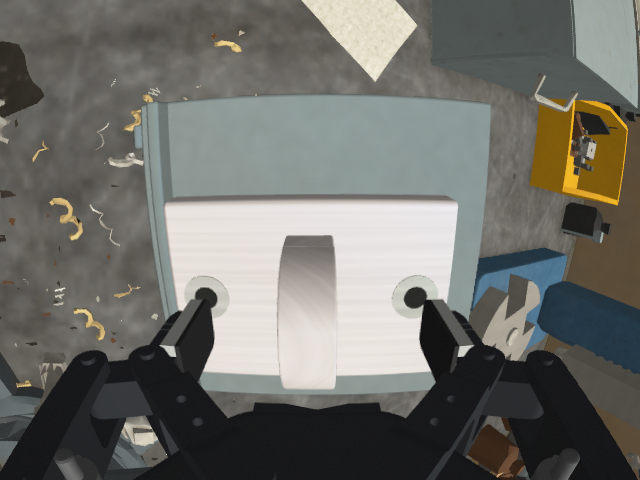

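```bash
python3 - <<'E'
from h import *
w=camera_info("wrist"); w["fish"]=1; im=cv2.imread("pics/g1.png")
T=edge(w,im,(168,201),(455,201)); R=edge(w,im,(457,203),(448,290),tol=5); Le=edge(w,im,(166,203),(171,310),tol=6)
Bo=edge(w,im,(340,379),(435,374),tol=6)
c=np.array([meet(w,Le,T),meet(w,T,R),meet(w,R,Bo),meet(w,Bo,Le)]); print(c)
obj=np.array([[-65,45,15],[65,45,15],[65,-45,15],[-65,-45,15.]])
def res(v):
    M=Ro.from_euler("ZYX",v[3:]).as_matrix(); return (proj(w,obj@M.T+v[:3])-c).ravel()
s=least_squares(res,[574,16.6,54,.15,-.52,0],x_scale=[10,10,10,.1,.1,.1])
print(s.x[:3],np.degrees(s.x[3:]),s.fun)
Rt=np.array(get_eef_rot()); print("casting in tool",Rt.T@(s.x[:3]-get_tool_pos()))
print((Rt.T@Ro.from_euler("ZYX",s.x[3:]).as_matrix()))
E
```

```text
edge (168, 201) (455, 201) kept 48 rms px 0.1691172978850404
edge (457, 203) (448, 290) kept 48 rms px 0.22791920661705545
edge (166, 203) (171, 310) kept 57 rms px 0.31368785521872566
edge (340, 379) (435, 374) kept 40 rms px 0.2200595033530563
[[164.0028 202.0977]
 [458.0098 200.6016]
 [434.673  370.3489]
 [189.8224 370.8492]]
[573.5969  15.4712  50.6571] [  8.8245 -29.4697  -0.3909] [ 0.0569  0.1186 -0.1178  0.2062  0.41   -0.1844 -0.3455 -0.169 ]
casting in tool [-0.9062 -2.9002 99.2903]
[[ 0.0033  1.      0.0046]
 [ 1.     -0.0033  0.0049]
 [ 0.0049  0.0045 -1.    ]]
```

```bash
python3 - <<'E'
from h import *
Rt=np.array(get_eef_rot()); n=-Rt[:,2]
M=Ro.from_euler("ZYX",[8.8,-29.6,0],degrees=True).as_matrix()
movel(np.array(get_tool_pos())+Rt@[-0.9,-2.9,3.8],feed=40,orientation=tool(M)); status("pre")
move_gripper(10,100); wait(.2); status("closed"); print(get_finger_force())
p=np.array(get_tool_pos()); movel(p+n*40,feed=60); movel(p+n*40+[0,0,60],feed=120); wait(.2); status("lifted")
reach(JO+JR@[-28,14,190],tool(JR)); wait(.2); status("over jig")
w=camera_info("wrist"); w["fish"]=1; im=snapshot("wrist"); cv2.imwrite("pics/w_held.png",im); pickle.dump(w,open("w_held.pkl","wb"))
E
```

```text
pre t 5.8 p [526.4218   8.3916 133.1403] jig [  57.7702 -278.9998  133.1403] F [-1.0314  0.0716  0.3911] op 85.38235618330054
closed t 6.62 p [526.6257   8.4158 133.8088] jig [  57.97   -278.9522  133.8088] F [-6.4464 -0.86    5.316 ] op 18.671250680570793
97.40040421485901
lifted t 8.29 p [506.3098   5.6102 227.0981] jig [  38.1147 -284.0881  227.0981] F [-0.0115  0.8158 -4.3329] op 19.258074338781586
over jig t 9.68 p [475.6865 308.2573 190.3888] jig [-27.2984  12.9879 190.3888] F [ 0.8833 -0.4389 -3.4072] op 18.94648971159226
```

View pics/w_held.png

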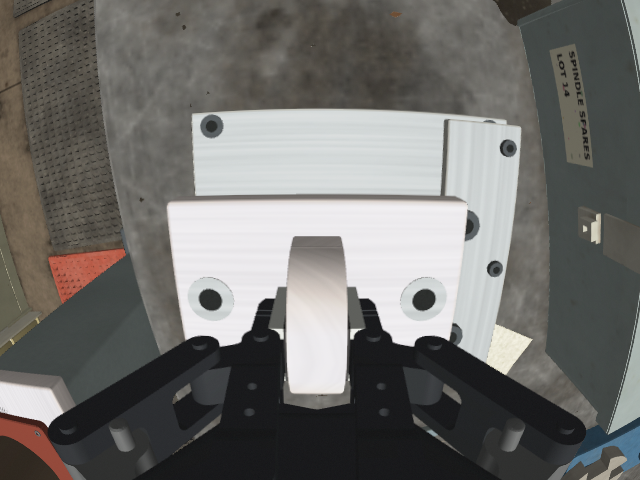

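```bash
python3 - <<'E'
from h import *
R=tool(JR); base=np.array(get_force())
move=lambda v,f:movel(JO+JR@np.array(v,float),feed=f,orientation=R)
move([-28,14,120],80); wait(.2); status("120")
z=116.
while z>100:
    z-=0.7; move([-28,14,z],15); wait(.1); f=np.array(get_force())-base
    print(round(z,1),round(get_tool_pos()[2],2),f)
    if f[2]>15: break
wait(.2); status("pressed"); print(get_moment())
E
```

```text
120 t 10.95 p [475.5112 309.5603 120.7201] jig [-27.6232  14.2619 120.7201] F [ 0.0241  0.3677 -3.8691] op 18.84731544608832
115.3 115.28 [ 0.8674  0.1907 -0.3816]
114.6 114.62 [0.7452 0.3022 0.3921]
113.9 113.89 [ 0.5157  0.5877 -0.8753]
113.2 113.18 [ 0.8638  0.0571 -0.802 ]
112.5 112.48 [ 0.3824  0.4952 -0.2657]
111.8 111.78 [ 0.5887  0.198  -0.6805]
111.1 111.08 [ 1.2395 -0.0076  0.3529]
110.4 110.38 [0.2754 0.4895 0.3008]
109.7 109.68 [ 0.4908 -0.0568 -0.1932]
109.0 108.97 [ 0.9843 -0.3181 -0.1037]
108.3 108.26 [ 0.1063 -0.6674 -0.3711]
107.6 107.58 [1.192  0.9183 0.8778]
106.9 107.38 [-0.4975 -1.2821  6.4676]
106.2 107.33 [-3.7929 -2.4181 12.3037]
105.5 107.35 [-5.9574 -4.1425 18.4139]
pressed t 16.62 p [475.2536 309.3774 107.3154] jig [-27.8579  14.0504 107.3154] F [-6.8792 -4.1088 15.3191] op 19.15082213125818
[-0.6802  1.581   0.0004]
```

```bash
python3 - <<'E'
from h import *
R=tool(JR); fj=lambda:JR.T@np.array(get_force())
move=lambda v,f:movel(JO+JR@np.array(v,float),feed=f,orientation=R)
z=105.5
move([-10,14,z],40); print(fj()); move([3,14,z],40); wait(.1); status("x3"); b=fj(); print(b)
x=3.
while x<18:
    x+=0.8; move([x,14,z],15); wait(.05); f=fj()
    print(round(x,1),(JR.T@(np.array(get_tool_pos())-JO)).round(2),f)
    if b[0]-f[0]>11: break
wait(.1); status("back"); print(fj(),x,get_moment())
E
```

```text
[-10.0415  -0.4811  16.8345]
x3 t 17.79 p [505.6332 306.9701 107.2882] jig [  2.5962  15.1721 107.2882] F [-8.9641  1.5955 12.8255] op 18.726438487399943
[-9.0885  0.5482 12.8255]
3.8 [  2.72  15.22 107.35] [-11.2332   0.5311  15.702 ]
4.6 [  3.16  15.23 107.35] [-13.9329  -0.4678  16.76  ]
5.4 [  3.89  15.23 107.34] [-13.7917   0.0606  17.7011]
6.2 [  4.69  15.23 107.33] [-14.3213   0.1323  17.2657]
7.0 [  5.48  15.26 107.33] [-13.7759   0.7761  16.7462]
7.8 [  6.29  15.25 107.33] [-13.8273   0.4959  16.9741]
8.6 [  7.1   15.26 107.33] [-14.2457   0.4823  17.376 ]
9.4 [  7.88  15.27 107.33] [-13.4447  -0.0295  17.5532]
10.2 [  8.35  15.27 107.33] [-15.5455   0.0289  18.7693]
11.0 [  8.41  15.29 107.31] [-19.5715  -0.382   20.6125]
11.8 [  8.53  15.31 107.33] [-22.6648  -0.2448  24.019 ]
back t 21.19 p [511.5276 306.4275 107.3438] jig [  8.5138  15.3147 107.3438] F [-22.4326   1.3566  24.9507] op 18.827120691166858
[-22.439   -1.2464  24.9507] 11.800000000000002 [ 0.0325  2.8029 -0.1639]
```

```bash
python3 - <<'E'
from h import *
R=tool(JR); fj=lambda:JR.T@np.array(get_force())
move=lambda v,f:movel(JO+JR@np.array(v,float),feed=f,orientation=R)
z=105.5;X=11.8
move([X,8,z],30); print(fj()); move([X,3,z],30); wait(.1); status("y3"); b=fj(); print(b)
y=3.; prev=[]
while y>-14:
    y-=0.8; move([X,y,z],15); wait(.05); f=fj(); p=JR.T@(np.array(get_tool_pos())-JO)
    print(round(y,1),p.round(2),f)
    prev.append(p[1])
    if f[1]>20 and len(prev)>3 and prev[-3]-prev[-1]<.6: break
    if f[1]>32: break
wait(.1); status("side"); print(fj(),y,get_moment())
E
```

```text
[-22.3992  17.7936  15.9486]
y3 t 21.96 p [510.6778 300.596  107.8429] jig [  8.3441   9.424  107.8429] F [-19.5067  24.2254  15.7167] op 18.789317641593474
[-22.1771  21.8074  15.7167]
2.2 [  8.34   8.9  107.87] [-21.6879  23.1364  14.9751]
1.4 [  8.33   8.18 107.88] [-21.69    23.8839  14.9639]
0.6 [  8.36   7.42 107.9 ] [-21.3752  24.2201  15.1769]
-0.2 [  8.32   6.65 107.88] [-21.9516  23.4848  14.9401]
-1.0 [  8.36   5.85 107.91] [-22.3127  24.6981  15.2018]
-1.8 [  8.32   5.   107.88] [-21.1353  22.9601  15.0014]
-2.6 [  8.34   4.2  107.88] [-22.5639  24.5455  14.7431]
-3.4 [  8.35   3.39 107.87] [-22.0855  24.0039  15.0245]
-4.2 [  8.37   2.59 107.89] [-22.0342  23.423   14.8987]
-5.0 [  8.33   1.78 107.85] [-23.2139  23.9253  14.1606]
-5.8 [  8.34   0.98 107.87] [-21.2317  23.9492  14.9635]
-6.6 [  8.37   0.17 107.88] [-21.3897  22.8506  15.6751]
-7.4 [  8.35  -0.63 107.87] [-21.506   23.0656  15.4688]
-8.2 [  8.36  -1.45 107.87] [-21.7119  23.4386  15.7656]
-9.0 [  8.36  -2.22 107.87] [-22.0692  23.0201  15.1215]
-9.8 [  8.38  -3.02 107.85] [-21.6782  23.6732  15.6071]
-10.6 [  8.38  -3.84 107.86] [-22.0549  23.7305  16.2998]
-11.4 [  8.37  -4.65 107.86] [-22.0587  23.431   14.3392]
-12.2 [  8.38  -5.42 107.86] [-23.06    23.2971  16.0417]
-13.0 [  8.39  -6.17 107.88] [-21.4782  24.993   15.4338]
-13.8 [  8.37  -6.35 107.92] [-21.8875  27.0821  13.9328]
-14.6 [  8.38  -6.51 108.01] [-20.7812  31.5942  13.5572]
side t 28.66 p [508.8798 284.7903 108.039 ] jig [  8.3858  -6.4835 108.039 ] F [-17.8635  32.265   14.556 ] op 18.974367456715402
[-21.4745  29.983   14.556 ] -14.600000000000005 [5.1595 2.8751 0.7587]
```

```bash
python3 - <<'E'
from h import *
R=tool(JR); fj=lambda:JR.T@np.array(get_force())
move=lambda v,f:movel(JO+JR@np.array(v,float),feed=f,orientation=R)
move([11.8,-15.6,105.3],15); wait(.15); status("push"); print(fj())
move([9.3,-8.6,106.2],15); wait(.1); status("relax"); print(fj())
move_gripper(36); wait(.1); status("open"); print(fj())
move([8.4,-6.5,112],20); move([8.4,-6.5,190],150); wait(.1)
w=camera_info("wrist"); w["fish"]=1; im=snapshot("wrist"); cv2.imwrite("pics/w_fin.png",im); pickle.dump(w,open("w_fin.pkl","wb")); print(get_clock())
E
```

```text
push t 29.06 p [508.8633 284.5787 108.1094] jig [  8.3938  -6.6956 108.1094] F [-18.674   35.2584  14.3537] op 18.8892793479222
[-22.6257  32.8626  14.3537]
relax t 29.81 p [508.7632 285.6697 107.5795] jig [  8.1682  -5.6235 107.5795] F [-7.7347 10.1054  8.244 ] op 18.856056373767423
[-8.8513  9.1433  8.244 ]
open t 30.22 p [509.7662 282.2515 106.052 ] jig [  9.5598  -8.9028 106.052 ] F [-0.1554  1.341  -0.6514] op 36.197259771678624
[-0.3094  1.3141 -0.6514]
31.4917
```

View pics/w_fin.png

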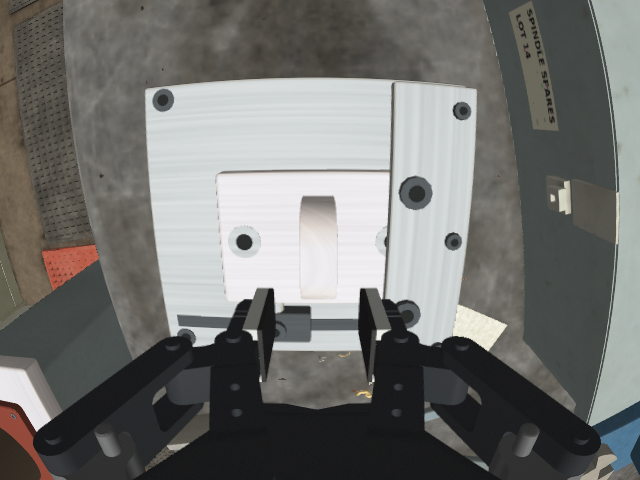

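```bash
python3 - <<'E'
from h import *
w,im=load("fin")
e=lambda a,b,**k:edge(w,im,a,b,**k)
L=e((147,92),(166,300),tol=5);T=e((147,90),(385,80),tol=6);cT=e((219,172),(385,170),tol=5);cL=e((217,175),(223,295),tol=4);cB=e((226,301),(262,302),tol=4)
wp=lambda l,z,v:onplane(w,fromnorm(w,np.array([[-(l[1]*s+l[2])/l[0],s] if v else [s,-(l[0]*s+l[2])/l[1]] for s in (-.2,.2)])),z)
P=dict(L=wp(L,16,1),T=wp(T,16,0),cT=wp(cT,31,0),cL=wp(cL,31,1),cB=wp(cB,31,0))
for k,p in P.items():
    d=p[1]-p[0]; print(k,np.degrees(np.arctan2(d[1],d[0])),((p-JO)@JR)[:,:2].ravel())
A=onplane(w,[meet(w,L,T)],16)[0]; c=onplane(w,[meet(w,cL,cT)],31)[0]
print("corner in jig, seen-relative:",JR.T@(c-A)+[-110,100,0])
cv2.imwrite("pics/crop.png",cv2.resize(im[270:340,210:350],None,fx=5,fy=5,interpolation=cv2.INTER_CUBIC))
E
```

```text
edge (147, 92) (166, 300) kept 49 rms px 0.2554025389557172
edge (147, 90) (385, 80) kept 50 rms px 0.18647485282125725
edge (219, 172) (385, 170) kept 26 rms px 0.2523277584417821
edge (217, 175) (223, 295) kept 44 rms px 0.1896120040923527
edge (226, 301) (262, 302) kept 37 rms px 0.20606636803961229
L -96.77549679846726 [-109.889    43.1727 -110.1394  -62.7178]
T -6.580721649119563 [-36.8352 100.0008  51.4918 100.0922]
cT -7.859419021095805 [-37.2847  42.2546  52.1588  40.3507]
cL -96.43493309301289 [-54.7813  44.6781 -54.4261 -54.5524]
cB 0.6441058507825174 [-42.426  -45.8953  56.4558 -33.2561]
corner in jig, seen-relative: [-55.0192  42.7015  15.    ]
```

View pics/crop.png

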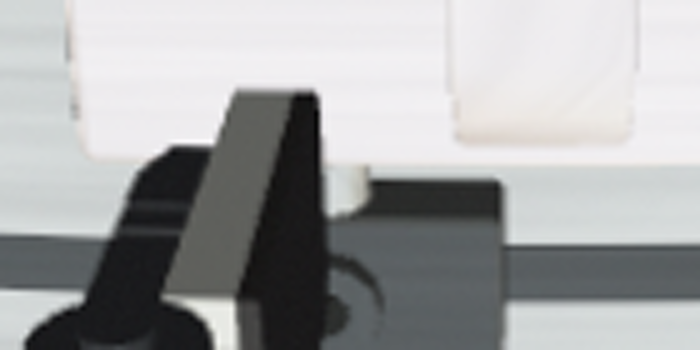

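```bash
python3 - <<'E'
from h import *
R=tool(JR)
movel(JO+JR@[-15,-145,165],feed=150,orientation=R); wait(.2)
w=camera_info("wrist"); w["fish"]=1; im=snapshot("wrist"); cv2.imwrite("pics/w_gap.png",im); pickle.dump(w,open("w_gap.pkl","wb")); print(get_clock())
u=proj(w,JO+JR@[-22,-48,27])[0].astype(int); print(u)
y0=max(u[1]-50,0);x0=u[0]-80
cv2.imwrite("pics/gapcrop.png",cv2.resize(im[y0:y0+100,x0:x0+160],None,fx=5,fy=5,interpolation=cv2.INTER_CUBIC)); print(x0,y0)
E
```

```text
32.8417
[302  88]
222 38
```

View pics/gapcrop.png

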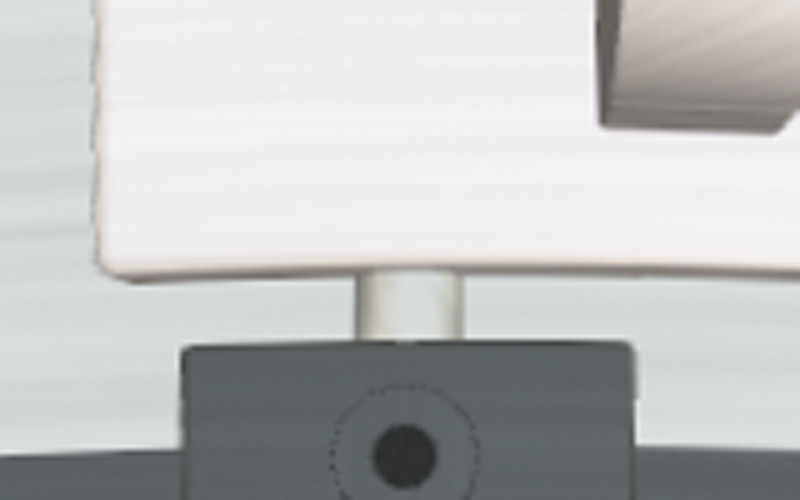

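The close-up shows the side button, at crop pixel (410, 270), meeting the casting's long edge with no gap. The casting's x is about 10.0 mm and it is square within about 0.4°.

```bash
python3 -c "
from rig import *
print(hand_in())"
```

```text
the job is handed in; nothing more can be done
None
```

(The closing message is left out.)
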